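Pack up the bottle stand to the height gauge

ROBOT

A 6-joint arm with a two-finger parallel gripper is mounted at the origin on the work surface. World frame = base frame: x ahead of the robot, y to its left, z up, the work surface at z = 0. Lengths are in mm, angles in rad, forces in N, time in s.
With the tool pointing down it reaches from about 375 to 825 mm from the base axis. Payload 5.5 kg.
Tool frame: the origin (TCP) lies on the mounting face of the last link; the fingertips stand 173 mm ahead of it and the grasp point (between the pads) lies 155 mm ahead of it; z points along the fingers, y is the line along which they close (so a half turn about z gives the same grasp; the last joint's range is limited). The gripper opens to 85 mm and grips with 20 to 120 N. Pads are 22 mm wide; open, the fingers measure 114 mm over their backs; the gripper's body (76 mm by 85 mm) begins 54 mm behind the grasp point. The pads swing forward as they close: fully open they stand 13 mm farther back than shut.
Start: joints at [1.126, 0.314, -0.047, 1.21, 0, 1.571], TCP at [258.163, 541.616, 404.699] pointing down, gripper open.
Joint ranges: [-2.67, 2.67], [-0.69, 1.73], [-1.03, 1.25], [-2.08, 2.16], [-1.42, 1.45], [-3.14, 3.14]. Speed limits (rad/s): [2.39, 2.39, 3.01, 3.14, 3.14, 3.14].

INTERFACE

Orientations are given as a rotation vector (axis times angle).
In Python, from workcell import monitor, cams, job, nets gives the robot as it stands. The module is installed in compiled form; this text tells all that it offers.
- The arm moves only by the shell command python3 -m creep 'ROWS' [OPENING]. ROWS is JSON, a list of rows, each an object with "linear": the shift along the tool's x, y, z as a fraction of full scale, a list of three; "spin": the turn about the tool's z as a fraction of full scale. A call has 1 to 20 rows; each row shifts and turns the commanded pose from where the row before left it, along the tool's axes as they then stand; what a row does not reach is not made up. Full scale, the value 1, is 30 mm for a shift and 6 degrees for a turn. A row lasts 1/10 s, in which the tool goes at most 50 mm and 8.59 degrees, less where a joint would pass 70% of its speed; a pose out of reach is approached as far as the arm can. A call with a number of a shift or a turn outside -1 to 1 is refused whole. A call with a gripper value outside its range is refused whole. OPENING is the opening, from 0 (shut) to 1 (fully open), set as the call begins (- or left out, the last holds). The fingers move at their own pace and stop on an object; the grip force is fixed at half the most. Time passes only in rows, so rows that do not move let the fingers close. It gives the time, the measured TCP pose, the force, the opening and the grip force at its end, in the units of the state.
- monitor.state(): the state, without advancing time (a new reading comes with each control period).
- cams.grab_frame(name): name is "side" or "top"; returns the picture (480x640x3 uint8, red, green, blue); there is no depth.
- cams.get_calibration(name): a dict with "fx", "fy", "cx", "cy" (pixels), "position" and "orientation" of the camera in the world. Camera axes: x right, y down, z forward; pixel columns grow to the right and rows downward; lengths in mm; the calibration is good to about 2 mm. A picture is of the moment at which its call begins. get_calibration takes no time and is no camera call.
- job.finish_job(): hands the job in; it is judged then, once.
Trained networks look in the newest picture that a camera, given by its name, has taken for a name from the list of things; names that differ only in an ending like _2 or _b are one class to them, and where a whole thing is asked for, a point or a joint stands for the part that bears it (a point fixed in the world has none). Each returns a list of dicts, best first, with "score" (0 to 1); they miss things now and then, are a little off and sometimes report something else, mostly with a low value. They report only what shows in the picture. A call takes as long as a camera call.
- nets.find_in(query, camera): "location" ([x, y, z] in mm, in the coordinates of the camera as it stood for that picture, good to about 4 mm: the middle of the surface that is visible of it).
- nets.masks_of(query, camera): "region" (480x640 bool, what is visible of it).
- nets.place_of(query, camera): "location" ([x, y, z] in mm, in the coordinates of the camera as it stood for that picture, good to about 4 mm: a listed point, or the origin of a listed thing).
The state is a dict: "time_s": time; "joint_positions": joint angles; "dq": joint speeds; "effort": joint torques, N m; "ee_pos": TCP position; "tool_rot": TCP orientation; "wrist_force": force on the tool from outside, world axes, zero at the start; "ft_torque": the same for the moment, N m; "opening": finger opening in mm; "finger_force": force on a finger pad.
Only numpy, scipy, OpenCV 4.12 (cv2) and the standard library are available. Lean on these libraries where they do the work, as an engineer would, in place of code of your own. Each camera call takes 0.05 s, during which the arm holds its last target. There are 200 camera calls.

TASK

The label stand has to be set up for the small oil bottle: stack three of the four aluminium packers on the middle of the round dark steel stand, widest at the bottom and narrowest at the top, then stand the bottle upright and centred on them, choosing the three so that the top of its cap comes level with the top of the height gauge that stands beside the stand (the other gauge, off on its own, does not count today). Lay the packer that is left over flat in the middle of the white spares tray, and never tip the bottle over.

Things in the scene. Friction and masses are not known exactly. Their poses are not given: they have to be found in the camera images.
- packer_66: loose plain aluminium disc (packer), 66 mm diameter, 18 mm thick, the widest of the four; lies flat; origin at the centre of its underside, z up. About 166 g
- packer_58: loose plain aluminium disc (packer), 58 mm diameter, 24 mm thick, the second widest of the four; lies flat; origin at the centre of its underside, z up. About 171 g
- packer_50: loose plain aluminium disc (packer), 50 mm diameter, 12 mm thick, the third widest, and the thinnest of the four; lies flat; origin at the centre of its underside, z up. About 64 g
- packer_42: loose plain aluminium disc (packer), 42 mm diameter, 30 mm thick, the narrowest, and the thickest of the four; lies flat; origin at the centre of its underside, z up. About 112 g
- oil_bottle: loose small round glass oil bottle, standing, 150 mm high over its gold-coloured cap; body 40 mm diameter; body up to 85 mm, shoulder to 108 mm, neck 20 mm diameter to 128 mm, cap 26 mm diameter from 128 to 150 mm above the underside (a good place to grip); origin at the centre of its underside, z up. About 220 g
- stand: fixed round dark steel stand, foot 120 mm diameter, flat top 92 mm diameter at 12 mm above the bench; origin at the centre of its underside (bench level). Packers go on its centre (within 10 mm)
- spares_tray: fixed low square white tray, 160 x 160 mm outside, 22 mm high, walls 4 mm, floor 4 mm thick; sides along the world axes; origin at the centre of its underside. The left-over packer lies near its centre (within 40 mm)
- gauge_tall: fixed height gauge, 234 mm high: steel post (12 mm) on a 44 mm round foot, square flat head (30 mm); origin at the centre of its foot. Either this or the short gauge stands 90 to 100 mm from the stand's centre, on its far (+x) side, and counts; the other is over 200 mm from the stand. Between the stand's top and the 150 mm bottle this one leaves 72 mm for three packers
- gauge_short: fixed height gauge, 222 mm high: thin steel post (12 mm) on a 44 mm round foot with a round flat head (28 mm); origin at the centre of its foot. It counts when it is the one beside the stand; it then leaves a gap of 60 mm to be filled by three packers

How it is judged (in metres and radians):
At the end, for the whole second after the job is handed in: On the stand: the three packers filling the gap to the gauge beside it (72 mm tall, 60 mm short), flat, widest lowest, then the bottle upright; each within 10 mm of the axis, 3 mm in height. The fourth packer flat in the tray within 40 mm of its centre. All released and at rest (((horizontal distance between gauge_tall and stand below 0.15 m and horizontal distance between each of packer_66, packer_58, packer_42, oil_bottle and stand below 0.01 m and z of packer_66 in the frame of stand between 0.009 and 0.015 m and angle between each of packer_66, packer_58, packer_42, oil_bottle, packer_50's own z axis and vertical below 0.07 rad and z of packer_58 in the frame of stand between 0.027 and 0.033 m and z of packer_42 in the frame of stand between 0.051 and 0.057 m and z of oil_bottle in the frame of stand between 0.081 and 0.087 m and horizontal distance between packer_50 and spares_tray below 0.04 m and z of packer_50 in the frame of spares_tray below 0.01 m) or (horizontal distance between gauge_short and stand below 0.15 m and horizontal distance between each of packer_66, packer_50, packer_42, oil_bottle and stand below 0.01 m and z of packer_66 in the frame of stand between 0.009 and 0.015 m and angle between each of packer_66, packer_50, packer_42, oil_bottle, packer_58's own z axis and vertical below 0.07 rad and z of packer_50 in the frame of stand between 0.027 and 0.033 m and z of packer_42 in the frame of stand between 0.039 and 0.045 m and z of oil_bottle in the frame of stand between 0.069 and 0.075 m and horizontal distance between packer_58 and spares_tray below 0.04 m and z of packer_58 in the frame of spares_tray below 0.01 m)) and linear speed of each of packer_66, packer_58, packer_50, packer_42, oil_bottle below 0.02 m/s and contact force between the fingers and packer_66 below 0.05 N and contact force between the fingers and packer_58 below 0.05 N and contact force between the fingers and packer_50 below 0.05 N and contact force between the fingers and packer_42 below 0.05 N and contact force between the fingers and oil_bottle below 0.05 N); the robot touches nothing.
It fails at once if the bottle is tipped over (angle between oil_bottle's own z axis and vertical above 0.6 rad).
It also fails if it takes over 138 s, if anything falls off the work surface, if the arm or the gripper's body presses on something with over 40 N, if the wrist force passes 120 N, or if a joint passes its speed limit or range.

## Working session

There is one attempt and no reset: what is moved stays moved. The work goes in short steps, Python scripts to look and compute and a shell command to move; the robot and the scene stay as the last step left them, time stands still between calls to the robot, and variables do not carry over. Pictures are saved under pics/ and viewed, at most 14 in all, crops included, and the job is handed in when it is done.

```bash
mkdir -p pics
cat > h.py <<'E'
import numpy as np, cv2
from scipy.spatial.transform import Rotation as R
from workcell import monitor, cams, job, nets
def cal(n):
    c=cams.get_calibration(n); o=np.array(c["orientation"],float)
    M=R.from_rotvec(o).as_matrix() if o.size==3 else (o if o.shape==(3,3) else R.from_quat(o).as_matrix())
    return c,M,np.array(c["position"],float)
def w(n,p):
    c,M,t=cal(n); return M@np.array(p)+t
def ray(n,u,v,z):
    c,M,t=cal(n); d=M@np.array([(u-c["cx"])/c["fx"],(v-c["cy"])/c["fy"],1]); return t+d*(z-t[2])/d[2]
E
python3 - <<'E'
from h import *
for n in("side","top"):
    print(cams.get_calibration(n)); im=cams.grab_frame(n); cv2.imwrite(f"pics/{n}0.png",im[:,:,::-1])
    for q in "packer_66 packer_58 packer_50 packer_42 oil_bottle stand spares_tray gauge_tall gauge_short".split():
        print(n,q,[(round(d["score"],2),w(n,d["location"]).round(0).tolist()) for d in nets.place_of(q,n)[:3]])
s=monitor.state();print(s)
E
```

```text
{'fx': 441.7454126137568, 'fy': 441.7454126137568, 'cx': 323.71529683506196, 'cy': 239.77051950003636, 'position': array([474.78469714, 602.37700906, 749.91218943]), 'orientation': array([-0.235046  ,  2.89336942, -1.04901672])}
side packer_66 [(0.9, [492.0, -108.0, 2.0]), (0.83, [573.0, -4.0, -0.0]), (0.76, [669.0, 138.0, -5.0])]
side packer_58 [(0.9, [492.0, -108.0, 2.0]), (0.83, [573.0, -4.0, -0.0]), (0.76, [669.0, 138.0, -5.0])]
side packer_50 [(0.9, [492.0, -108.0, 2.0]), (0.83, [573.0, -4.0, -0.0]), (0.76, [669.0, 138.0, -5.0])]
side packer_42 [(0.9, [492.0, -108.0, 2.0]), (0.83, [573.0, -4.0, -0.0]), (0.76, [669.0, 138.0, -5.0])]
side oil_bottle [(0.84, [652.0, -136.0, 4.0]), (0.46, [489.0, -112.0, 4.0])]
side stand [(0.91, [453.0, 341.0, -0.0])]
side spares_tray [(0.88, [466.0, -330.0, -4.0])]
side gauge_tall [(0.59, [546.0, 322.0, -1.0])]
side gauge_short [(0.84, [707.0, 8.0, 2.0])]
{'fx': 463.71932879439385, 'fy': 463.71932879439385, 'cx': 323.97536197472846, 'cy': 242.64295157495957, 'position': array([418.51238145,  13.59387968, 853.4775858 ]), 'orientation': array([-2.16
[... 720 characters left out ...]
.0, 'joint_positions': array([ 1.12597554e+00,  3.13513429e-01, -4.71073996e-02,  1.21020062e+00,
       -1.05425207e-05,  1.57082725e+00]), 'dq': array([-1.33219658e-05, -4.50188162e-04,  8.01991354e-04,  2.34063323e-03,
        6.11946176e-04, -4.10514468e-04]), 'effort': array([-1.37026240e-03, -5.39469552e+01,  3.40059185e+01,  1.41349316e-03,
       -2.03276005e-05, -8.97207599e-06]), 'ee_pos': array([258.17700835, 541.60742757, 404.6881863 ]), 'tool_rot': array([ 6.93022881e-01,  3.06419547e+00, -4.21435650e-05]), 'wrist_force': array([-0.54407844, -0.26130675, -0.48694488]), 'ft_torque': array([ 0.00657782, -0.00719176,  0.03852904]), 'finger_force': 0.0, 'opening': 85.41287173272312}
```

View pics/side0.png

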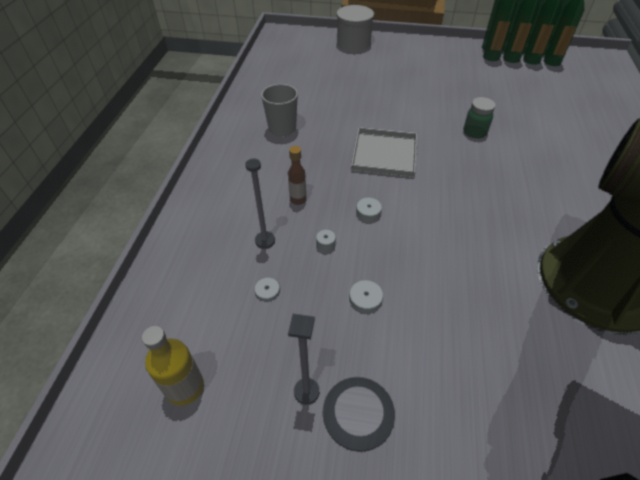

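View pics/top0.png

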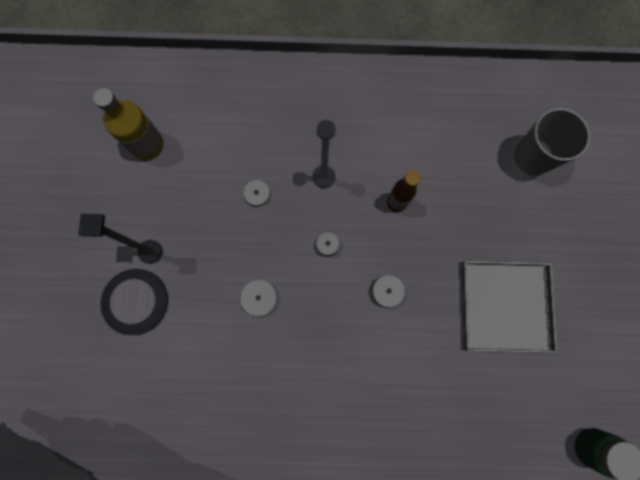

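The square-headed (tall) gauge, head at side (302,326), is next to the stand at (358,412). So the stack is 66, 58, 42, and the 50 is the spare. The nets are good to a few mm, so I'll refine positions by fitting silhouettes to the masks.

```bash
cat >> h.py <<'E'
from scipy.optimize import least_squares
PROF={"packer_66":[(33,0),(33,18)],"packer_58":[(29,0),(29,24)],"packer_50":[(25,0),(25,12)],"packer_42":[(21,0),(21,30)],
 "stand":[(60,0),(46,12)],"oil_bottle":[(20,0),(20,85),(10,108),(13,128),(13,150)],"spares_tray":None}
def proj(n,P):
    c,M,t=cal(n); q=(P-t)@M; return np.c_[q[:,0]/q[:,2]*c["fx"]+c["cx"],q[:,1]/q[:,2]*c["fy"]+c["cy"]]
def sil(n,q,x,y,z0=0):
    if PROF[q] is None: rings=[np.array([[sx*80,sy*80,z] for sx,sy in((1,1),(1,-1),(-1,-1),(-1,1))]) for z in(0,22)]; rings=[np.vstack(rings)]
    else:
        a=np.linspace(0,6.283,60); rings=[np.c_[r*np.cos(a),r*np.sin(a),0*a+z] for r,z in PROF[q]]
    segs=[rings[0]] if len(rings)==1 else [np.vstack(p) for p in zip(rings,rings[1:])]
    m=np.zeros((480*4,640*4),np.uint8)
    for s in segs: cv2.fillPoly(m,[cv2.convexHull(np.round((proj(n,s+[x,y,z0])+.5)*4).astype(np.int32))],1)
    return m
def cen(m,k=1):
    M=cv2.moments(m.astype(np.uint8),True); return np.array([M["m10"],M["m01"]])/M["m00"]/k+(0 if k==1 else .5/k-.5)
def locate(q,n,guess,z0=0,tol=60):
    best=None
    for d in nets.masks_of(q,n):
        m=d["region"]
        if m.sum()<20: continue
        c=cen(m); p=ray(n,*c,z0+10)[:2]; e=np.hypot(*(p-guess))
        if e<tol and (best is None or e<best[0]): best=(e,m,c)
    if best is None: return None
    x=np.array(guess,float)
    for _ in range(4):
        f=lambda x:cen(sil(n,q,*x,z0),4)-best[2]
        J=np.c_[(f(x+[4,0])-f(x-[4,0]))/8,(f(x+[0,4])-f(x-[0,4]))/8]; x=x-np.linalg.solve(J,f(x))
    s=sil(n,q,*x,z0).reshape(480,4,640,4).mean((1,3))>.5
    return x.round(1).tolist(), round((s&best[1]).sum()/(s|best[1]).sum(),2), int(best[1].sum()),int(s.sum())
E
python3 - <<'E'
from h import *
G={"packer_66":(470,118),"packer_58":(488,-110),"packer_50":(669,138),"packer_42":(570,-6),"oil_bottle":(653,-135),"stand":(454,345),"spares_tray":(467,-334)}
for n in("side","top"):
    cams.grab_frame(n)
    for q,g in G.items(): print(n,q,locate(q,n,g,tol=60 if q!="oil_bottle" else 130))
E
```

```text
side packer_66 ([470.4, 119.7], np.float64(0.95), 871, 915)
side packer_58 ([488.3, -114.2], np.float64(0.9), 497, 550)
side packer_50 ([667.0, 133.6], np.float64(0.93), 462, 497)
side packer_42 ([570.4, -1.8], np.float64(0.91), 370, 408)
side oil_bottle ([658.2, -131.8], np.float64(0.95), 825, 862)
side stand ([458.5, 344.2], np.float64(0.98), 4215, 4154)
side spares_tray ([466.7, -332.9], np.float64(0.98), 2870, 2846)
top packer_66 ([469.1, 119.3], np.float64(0.92), 1026, 1116)
top packer_58 ([488.0, -113.5], np.float64(0.96), 864, 885)
top packer_50 ([665.9, 134.3], np.float64(0.92), 540, 587)
top packer_42 ([569.1, -2.0], np.float64(0.97), 488, 472)
top oil_bottle ([657.8, -131.8], np.float64(0.96), 895, 893)
top stand ([457.5, 346.9], np.float64(0.98), 3525, 3473)
top spares_tray ([465.7, -331.0], np.float64(0.99), 8241, 8335)
```

```bash
python3 -m creep '[{"linear":[0,0,0],"spin":-0.85},{"linear":[0,0,0],"spin":-0.85},{"linear":[0,0,0],"spin":-0.85},{"linear":[0,0,0],"spin":-0.85},{"linear":[0,0,0],"spin":-0.85},{"linear":[0,0,0],"spin":0}]' 1; python3 -c "
from h import *
s=monitor.state();print(s['joint_positions'].round(3),s['tool_rot'],s['ee_pos'])"
```

```text
time_s: 2.4
ee_pos: [258.2, 541.6, 404.7]
tool_rot: [0.001, -3.142, 0.0]
wrist_force: [0.1, 0.5, -0.7]
opening: 85.6
finger_force: 0.0
[ 1.126  0.314 -0.047  1.21   0.     1.126] [ 7.51700903e-04 -3.14152641e+00  1.14554092e-04] [258.16043578 541.60125847 404.67972804]
```

```bash
python3 -m creep '[{"linear":[-0.47,-0.938,0.344],"spin":0},{"linear":[-0.47,-0.938,0.344],"spin":0},{"linear":[-0.47,-0.938,0.344],"spin":0},{"linear":[-0.47,-0.938,0.344],"spin":0},{"linear":[-0.47,-0.938,0.344],"spin":0},{"linear":[-0.47,-0.938,0.344],"spin":0},{"linear":[-0.47,-0.938,0.344],"spin":0},{"linear":[-0.47,-0.938,0.344],"spin":0},{"linear":[-0.47,-0.938,0.344],"spin":0},{"linear":[-0.47,-0.938,0.344],"spin":0},{"linear":[-0.47,-0.938,0.344],"spin":0},{"linear":[-0.47,-0.938,0.344],"spin":0},{"linear":[-0.47,-0.938,0.344],"spin":0},{"linear":[-0.47,-0.938,0.344],"spin":0},{"linear":[-0.47,-0.938,0.344],"spin":0},{"linear":[0,0,0],"spin":0},{"linear":[0,0,0],"spin":0}]' 1
```

```text
time_s: 4.1
ee_pos: [469.8, 119.2, 249.8]
tool_rot: [-0.005, -3.141, -0.001]
wrist_force: [-1.0, 0.2, 0.6]
opening: 85.2
finger_force: 0.0
```

```bash
python3 -m creep '[{"linear":[0,0,0.6],"spin":0},{"linear":[0,0,0.6],"spin":0},{"linear":[0,0,0.6],"spin":0},{"linear":[0,0,0.6],"spin":0},{"linear":[0,0,0],"spin":0},{"linear":[0,0,0],"spin":0}]' 1; python3 -c "
from h import *
cv2.imwrite('pics/a.png',cv2.resize(cams.grab_frame('side')[200:360,280:480,::-1],(800,600)))"
```

```text
time_s: 4.7
ee_pos: [469.6, 120.4, 178.4]
tool_rot: [0.002, -3.141, -0.0]
wrist_force: [-0.3, -0.2, -0.1]
opening: 85.1
finger_force: 0.0
```

View pics/a.png

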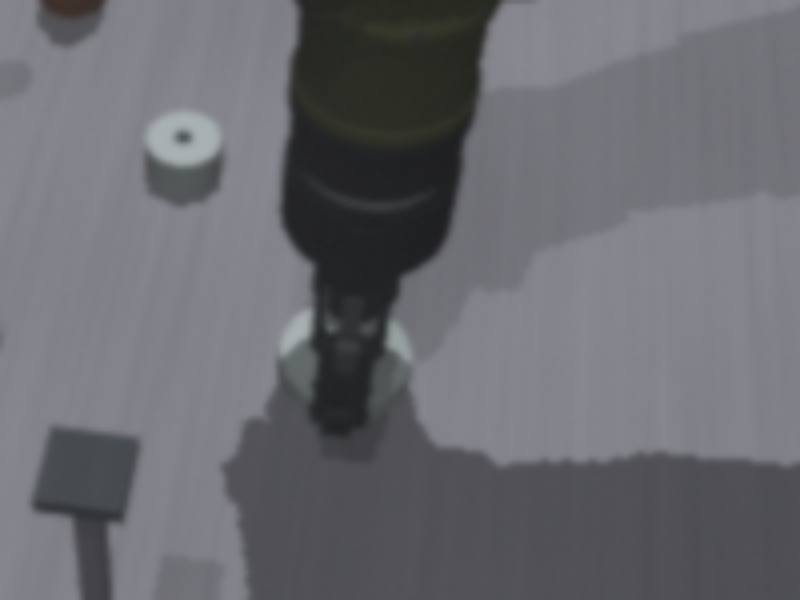

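The picture shows the fingers straddling the 66 packer, fingertip near crop (340,425). There is no contact yet, so I'll creep lower while watching the force.

```bash
python3 -m creep '[{"linear":[0,0,0.1],"spin":0},{"linear":[0,0,0],"spin":0},{"linear":[0,0,0],"spin":0}]' 1;  python3 -m creep '[{"linear":[0,0,0.1],"spin":0},{"linear":[0,0,0],"spin":0},{"linear":[0,0,0],"spin":0}]' 1
```

```text
time_s: 5.05
ee_pos: [470.0, 119.6, 175.3]
tool_rot: [-0.0, 3.141, 0.0]
wrist_force: [-0.5, -0.3, 0.2]
opening: 85.3
finger_force: 0.0
time_s: 5.35
ee_pos: [469.7, 119.5, 171.8]
tool_rot: [0.0, -3.141, 0.0]
wrist_force: [0.6, -0.2, 0.2]
opening: 85.4
finger_force: 0.0
```

```bash
python3 -m creep '[{"linear":[0,0,0.1],"spin":0},{"linear":[0,0,0],"spin":0}]' 1;  python3 -m creep '[{"linear":[0,0,0],"spin":0},{"linear":[0,0,0],"spin":0},{"linear":[0,0,0],"spin":0},{"linear":[0,0,0],"spin":0},{"linear":[0,0,0],"spin":0},{"linear":[0,0,0],"spin":0},{"linear":[0,0,0],"spin":0},{"linear":[0,0,0],"spin":0}]' 0.6
```

```text
time_s: 5.55
ee_pos: [469.6, 119.5, 168.5]
tool_rot: [0.0, -3.141, 0.0]
wrist_force: [-0.5, 0.3, 0.1]
opening: 85.2
finger_force: 0.0
time_s: 6.35
ee_pos: [469.8, 119.6, 169.4]
tool_rot: [-0.0, 3.141, 0.0]
wrist_force: [-2.1, 0.1, 5.4]
opening: 62.9
finger_force: 65.0
```

```bash
python3 -m creep '[{"linear":[0,0,-0.2],"spin":0},{"linear":[0,0,-0.6],"spin":0},{"linear":[0,0,-0.6],"spin":0},{"linear":[0,0,-0.6],"spin":0},{"linear":[0,0,0],"spin":0},{"linear":[0,0,0],"spin":0}]'; python3 -c "
from h import *
cv2.imwrite('pics/b.png',cv2.resize(cams.grab_frame('side')[200:360,280:480,::-1],(800,600)))"
```

```text
time_s: 6.95
ee_pos: [469.8, 119.6, 228.9]
tool_rot: [-0.0, 3.141, 0.0]
wrist_force: [0.1, -0.6, -2.3]
opening: 62.9
finger_force: 66.1
```

View pics/b.png

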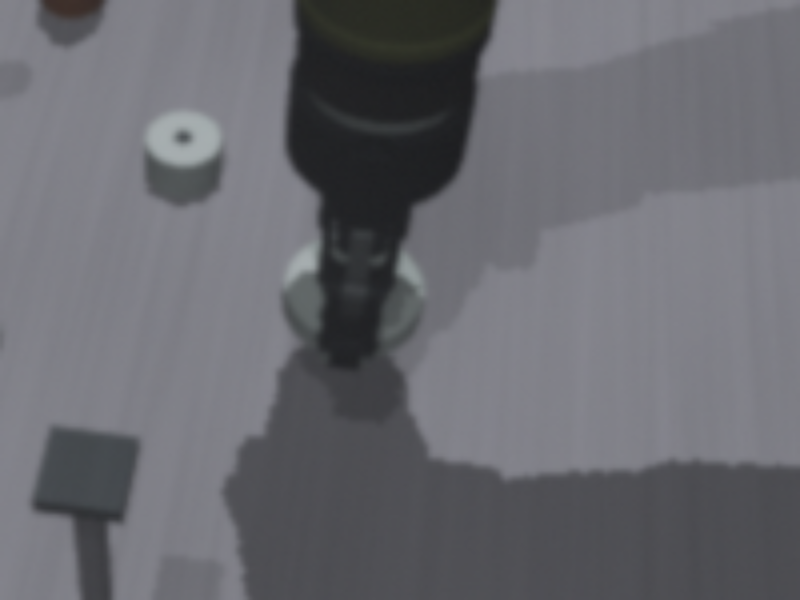

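The packer is held level in the gripper, centred about crop (355,290). Next I'll carry it to the stand.

```bash
python3 -m creep '[{"linear":[0.05,0.836,0],"spin":0},{"linear":[0.05,0.836,0],"spin":0},{"linear":[0.05,0.836,0],"spin":0},{"linear":[0.05,0.836,0],"spin":0},{"linear":[0.05,0.836,0],"spin":0},{"linear":[0.05,0.836,0],"spin":0},{"linear":[0.05,0.836,0],"spin":0},{"linear":[0.05,0.836,0],"spin":0},{"linear":[0,0.842,0],"spin":0},{"linear":[0,0,0.5],"spin":0},{"linear":[0,0,0.5],"spin":0},{"linear":[0,0,0.3],"spin":0},{"linear":[0,0,0],"spin":0},{"linear":[0,0,0],"spin":0},{"linear":[0,0,0],"spin":0}]'
```

```text
time_s: 8.5
ee_pos: [458.1, 345.5, 190.4]
tool_rot: [0.0, 3.141, 0.001]
wrist_force: [-0.1, -0.5, -0.4]
opening: 63.1
finger_force: 66.2
```

```bash
python3 -m creep '[{"linear":[0,0,0.1],"spin":0},{"linear":[0,0,0.1],"spin":0},{"linear":[0,0,0.06],"spin":0},{"linear":[0,0,0],"spin":0},{"linear":[0,0,0],"spin":0}]'; python3 -m creep '[{"linear":[0,0,0.04],"spin":0},{"linear":[0,0,0],"spin":0},{"linear":[0,0,0],"spin":0}]'
```

```text
time_s: 9.0
ee_pos: [457.7, 345.4, 182.0]
tool_rot: [0.0, -3.141, 0.0]
wrist_force: [0.1, 0.1, -1.4]
opening: 63.0
finger_force: 66.2
time_s: 9.3
ee_pos: [457.8, 345.5, 181.4]
tool_rot: [-0.0, 3.141, 0.001]
wrist_force: [-1.7, -2.1, 4.8]
opening: 62.9
finger_force: 66.9
```

```bash
python3 -m creep '[{"linear":[0,0,0],"spin":0},{"linear":[0,0,0],"spin":0},{"linear":[0,0,0],"spin":0},{"linear":[0,0,0],"spin":0},{"linear":[0,0,0],"spin":0},{"linear":[0,0,-0.3],"spin":0},{"linear":[0,0,-0.7],"spin":0},{"linear":[0,0,-1],"spin":0},{"linear":[0,0,-1],"spin":0},{"linear":[0,-0.5,-1],"spin":0},{"linear":[0,-1,0],"spin":0},{"linear":[0,-1,0],"spin":0},{"linear":[0,-1,0],"spin":0},{"linear":[0,-1,0],"spin":0},{"linear":[0,-1,0],"spin":0},{"linear":[0,-1,0],"spin":0},{"linear":[0,0,0],"spin":0},{"linear":[0,0,0],"spin":0}]' 1
python3 - <<'E'
from h import *
for n in("side","top"):
    cams.grab_frame(n)
    print(n,locate("packer_66",n,(458,345),12),locate("stand",n,(458,345)))
E
```

```text
time_s: 11.1
ee_pos: [457.9, 150.2, 301.6]
tool_rot: [0.002, 3.141, 0.001]
wrist_force: [-0.9, 0.6, -1.0]
opening: 85.1
finger_force: 0.0
side ([458.5, 345.6], np.float64(0.97), 1457, 1473) ([458.8, 347.5], np.float64(0.61), 2865, 4191)
top None None
```

```bash
python3 -m creep '[{"linear":[-0.111,-0.978,0.229],"spin":0},{"linear":[-0.111,-0.978,0.229],"spin":0},{"linear":[-0.111,-0.978,0.229],"spin":0},{"linear":[-0.111,-0.978,0.229],"spin":0},{"linear":[-0.111,-0.978,0.229],"spin":0},{"linear":[-0.111,-0.978,0.229],"spin":0},{"linear":[-0.111,-0.978,0.229],"spin":0},{"linear":[-0.111,-0.978,0.229],"spin":0},{"linear":[-0.111,-0.978,0.229],"spin":0},{"linear":[0,0,0],"spin":0},{"linear":[0,0,0.7],"spin":0},{"linear":[0,0,0.7],"spin":0},{"linear":[0,0,0.5],"spin":0},{"linear":[0,0,0.15],"spin":0},{"linear":[0,0,0],"spin":0},{"linear":[0,0,0],"spin":0}]' 1;  python3 -m creep '[{"linear":[0,0,0],"spin":0},{"linear":[0,0,0],"spin":0},{"linear":[0,0,0],"spin":0},{"linear":[0,0,0],"spin":0},{"linear":[0,0,0],"spin":0},{"linear":[0,0,0],"spin":0},{"linear":[0,0,0],"spin":0},{"linear":[0,0,0],"spin":0},{"linear":[0,0,0],"spin":0}]' 0.5
```

```text
time_s: 13.0
ee_pos: [488.3, -113.2, 178.2]
tool_rot: [-0.001, 3.141, -0.0]
wrist_force: [-0.3, 0.6, -0.7]
opening: 85.4
finger_force: 0.0
time_s: 13.9
ee_pos: [488.3, -113.7, 178.8]
tool_rot: [-0.0, 3.14, -0.001]
wrist_force: [-1.9, 1.7, 8.1]
opening: 54.9
finger_force: 62.2
```

```bash
python3 -m creep '[{"linear":[0,0,-0.2],"spin":0},{"linear":[0,0,-0.6],"spin":0},{"linear":[0,0,-0.8],"spin":0},{"linear":[0,0,-0.8],"spin":0},{"linear":[0.063,0.957,0],"spin":0},{"linear":[0.063,0.957,0],"spin":0},{"linear":[0.063,0.957,0],"spin":0},{"linear":[0.063,0.957,0],"spin":0},{"linear":[0.063,0.957,0],"spin":0},{"linear":[0.063,0.957,0],"spin":0},{"linear":[0.063,0.957,0],"spin":0},{"linear":[0.063,0.957,0],"spin":0},{"linear":[0.063,0.957,0],"spin":0},{"linear":[0.063,0.957,0],"spin":0},{"linear":[0.063,0.957,0],"spin":0},{"linear":[0.063,0.957,0],"spin":0}]'; python3 -m creep '[{"linear":[0.063,0.957,0],"spin":0},{"linear":[0.063,0.957,0],"spin":0},{"linear":[0.063,0.957,0],"spin":0},{"linear":[0.063,0.957,0],"spin":0},{"linear":[0,0,0],"spin":0},{"linear":[0,0,0.5],"spin":0},{"linear":[0,0,0.4],"spin":0},{"linear":[0,0,0.2],"spin":0},{"linear":[0,0,0],"spin":0},{"linear":[0,0,0],"spin":0}]'
```

```text
time_s: 15.5
ee_pos: [464.7, 232.0, 249.9]
tool_rot: [-0.0, 3.142, -0.0]
wrist_force: [0.2, -0.7, -1.9]
opening: 55.0
finger_force: 63.9
time_s: 16.5
ee_pos: [457.5, 345.4, 216.6]
tool_rot: [-0.0, -3.141, 0.0]
wrist_force: [-0.1, -0.1, -1.6]
opening: 54.8
finger_force: 63.9
```

Contact is expected at about 208.8, so another 7.8 mm.

```bash
python3 -m creep '[{"linear":[0,0,0.1],"spin":0},{"linear":[0,0,0.1],"spin":0},{"linear":[0,0,0.05],"spin":0},{"linear":[0,0,0],"spin":0},{"linear":[0,0,0],"spin":0}]'; python3 -m creep '[{"linear":[0,0,0.03],"spin":0},{"linear":[0,0,0],"spin":0},{"linear":[0,0,0],"spin":0}]'
```

```text
time_s: 17.0
ee_pos: [457.4, 345.8, 209.1]
tool_rot: [0.0, -3.142, 0.0]
wrist_force: [0.3, 1.3, -1.2]
opening: 54.8
finger_force: 64.0
time_s: 17.3
ee_pos: [457.5, 345.8, 208.9]
tool_rot: [-0.001, 3.141, 0.0]
wrist_force: [-2.3, -0.8, 5.2]
opening: 54.9
finger_force: 64.8
```

```bash
python3 -m creep '[{"linear":[0,0,0],"spin":0},{"linear":[0,0,0],"spin":0},{"linear":[0,0,0],"spin":0},{"linear":[0,0,0],"spin":0},{"linear":[0,0,0],"spin":0},{"linear":[0,0,-0.3],"spin":0},{"linear":[0,0,-0.7],"spin":0},{"linear":[0,0,-1],"spin":0},{"linear":[0,0,-1],"spin":0},{"linear":[0,-0.5,0],"spin":0},{"linear":[0,-1,0],"spin":0},{"linear":[0,-1,0],"spin":0},{"linear":[0,-1,0],"spin":0},{"linear":[0,-1,0],"spin":0},{"linear":[0,-1,0],"spin":0},{"linear":[0,-1,0],"spin":0},{"linear":[0,0,0],"spin":0},{"linear":[0,0,0],"spin":0}]' 1
python3 - <<'E'
from h import *
for n in("side","top"):
    im=cams.grab_frame(n); cv2.imwrite(f"pics/{n}1.png",im[:,:,::-1])
    print(n,locate("packer_58",n,(458,345),30),locate("packer_42",n,(570,-2)))
E
```

```text
time_s: 19.1
ee_pos: [457.3, 150.1, 298.2]
tool_rot: [-0.002, -3.142, -0.001]
wrist_force: [0.3, 0.5, 0.5]
opening: 85.7
finger_force: 0.0
side ([456.5, 346.4], np.float64(0.96), 1210, 1259) ([571.0, -1.9], np.float64(0.92), 369, 399)
top None ([569.4, -1.3], np.float64(0.93), 438, 473)
```

```bash
python3 -m creep '[{"linear":[-0.626,-0.845,0.322],"spin":0},{"linear":[-0.626,-0.845,0.322],"spin":0},{"linear":[-0.626,-0.845,0.322],"spin":0},{"linear":[-0.626,-0.845,0.322],"spin":0},{"linear":[-0.626,-0.845,0.322],"spin":0},{"linear":[-0.626,-0.845,0.322],"spin":0},{"linear":[0,0,0],"spin":0},{"linear":[0,0,0.7],"spin":0},{"linear":[0,0,0.7],"spin":0},{"linear":[0,0,0.5],"spin":0},{"linear":[0,0,0],"spin":0},{"linear":[0,0,0],"spin":0}]' 1;  python3 -m creep '[{"linear":[0,0,0],"spin":0},{"linear":[0,0,0],"spin":0},{"linear":[0,0,0],"spin":0},{"linear":[0,0,0],"spin":0},{"linear":[0,0,0],"spin":0},{"linear":[0,0,0],"spin":0},{"linear":[0,0,0],"spin":0},{"linear":[0,0,0],"spin":0},{"linear":[0,0,0],"spin":0},{"linear":[0,0,0],"spin":0},{"linear":[0,0,0],"spin":0}]' 0.3
```

```text
time_s: 20.6
ee_pos: [570.1, -0.6, 183.4]
tool_rot: [0.002, -3.141, -0.0]
wrist_force: [0.0, -0.0, 0.6]
opening: 85.5
finger_force: 0.0
time_s: 21.7
ee_pos: [570.7, -1.3, 184.4]
tool_rot: [-0.0, 3.14, 0.0]
wrist_force: [-1.1, -0.4, 5.2]
opening: 39.3
finger_force: 59.9
```

```bash
python3 -m creep '[{"linear":[0,0,-0.2],"spin":0},{"linear":[0,0,-0.8],"spin":0},{"linear":[0,0,-0.8],"spin":0},{"linear":[0,0,-0.9],"spin":0},{"linear":[0.471,0.963,0],"spin":0},{"linear":[0.471,0.963,0],"spin":0},{"linear":[0.471,0.963,0],"spin":0},{"linear":[0.471,0.963,0],"spin":0},{"linear":[0.471,0.963,0],"spin":0},{"linear":[0.471,0.963,0],"spin":0},{"linear":[0.471,0.963,0],"spin":0},{"linear":[0.471,0.963,0],"spin":0},{"linear":[0,0.963,0],"spin":0},{"linear":[0,0.963,0],"spin":0},{"linear":[0,0.963,0],"spin":0},{"linear":[0,0.963,0],"spin":0},{"linear":[0,0,0],"spin":0},{"linear":[0,0,0.4],"spin":0},{"linear":[0,0,0.2],"spin":0},{"linear":[0,0,0],"spin":0}]'; python3 -m creep '[{"linear":[0,0,0],"spin":0},{"linear":[0,0,0],"spin":0}]'
```

```text
time_s: 23.7
ee_pos: [456.3, 343.8, 244.5]
tool_rot: [-0.001, -3.139, 0.004]
wrist_force: [0.4, 0.1, -1.1]
opening: 39.1
finger_force: 60.6
time_s: 23.9
ee_pos: [457.3, 344.8, 246.4]
tool_rot: [0.001, 3.141, 0.0]
wrist_force: [0.6, -0.0, -0.5]
opening: 39.2
finger_force: 60.6
```

Contact is expected at about 238.4, so another 8 mm, with y +1.

```bash
python3 -m creep '[{"linear":[0,0.03,0.1],"spin":0},{"linear":[0,0,0.1],"spin":0},{"linear":[0,0,0.05],"spin":0},{"linear":[0,0,0],"spin":0},{"linear":[0,0,0],"spin":0}]'; python3 -m creep '[{"linear":[0,0,0.03],"spin":0},{"linear":[0,0,0],"spin":0},{"linear":[0,0,0],"spin":0}]'
```

```text
time_s: 24.4
ee_pos: [457.1, 346.3, 238.6]
tool_rot: [0.001, -3.141, 0.0]
wrist_force: [0.6, 0.8, -1.2]
opening: 38.9
finger_force: 60.8
time_s: 24.7
ee_pos: [457.1, 346.3, 238.4]
tool_rot: [-0.0, 3.141, 0.0]
wrist_force: [-1.9, -1.7, 6.0]
opening: 38.9
finger_force: 61.3
```

```bash
python3 -m creep '[{"linear":[0,0,0],"spin":0},{"linear":[0,0,0],"spin":0},{"linear":[0,0,0],"spin":0},{"linear":[0,0,0],"spin":0},{"linear":[0,0,0],"spin":0},{"linear":[0,0,-0.3],"spin":0},{"linear":[0,0,-0.7],"spin":0},{"linear":[0,0,-1],"spin":0},{"linear":[0,0,-1],"spin":0},{"linear":[0,-0.5,0],"spin":0},{"linear":[0,-1,0],"spin":0},{"linear":[0,-1,0],"spin":0},{"linear":[0,-1,0],"spin":0},{"linear":[0,-1,0],"spin":0},{"linear":[0,-1,0],"spin":0},{"linear":[0,-1,0],"spin":0},{"linear":[0,0,0],"spin":0},{"linear":[0,0,0],"spin":0}]' 1
python3 - <<'E'
from h import *
for n in("side","top"):
    im=cams.grab_frame(n); cv2.imwrite(f"pics/{n}2.png",im[:,:,::-1])
    print(n,locate("packer_42",n,(458,345),54),locate("packer_50",n,(666,134)))
im=cv2.imread("pics/side2.png");cv2.imwrite("pics/side2c.png",cv2.resize(im[300:460,280:480],(800,600)))
E
```

```text
time_s: 26.5
ee_pos: [457.1, 150.7, 328.0]
tool_rot: [0.002, 3.141, 0.001]
wrist_force: [-1.1, -0.1, -0.0]
opening: 85.0
finger_force: 0.0
side ([457.0, 346.5], np.float64(0.91), 712, 782) ([667.5, 133.2], np.float64(0.97), 490, 496)
top None ([666.1, 134.2], np.float64(0.94), 557, 590)
```

View pics/side2c.png

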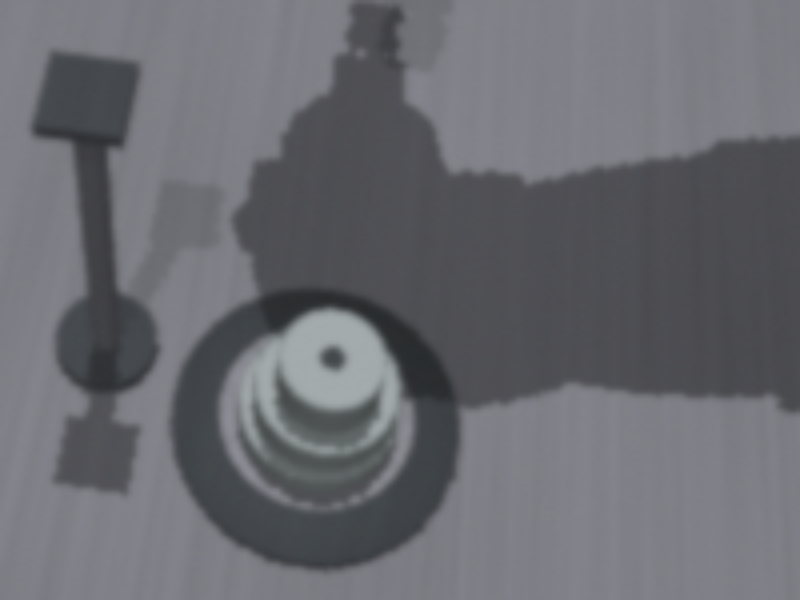

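The picture shows the three packers concentric, top face at crop (332,358) on the stand. Now the spare 50.

```bash
python3 -m creep '[{"linear":[-0.873,-0.07,0.325],"spin":0},{"linear":[-0.873,-0.07,0.325],"spin":0},{"linear":[-0.873,-0.07,0.325],"spin":0},{"linear":[-0.873,-0.07,0.325],"spin":0},{"linear":[-0.873,-0.07,0.325],"spin":0},{"linear":[-0.873,-0.07,0.325],"spin":0},{"linear":[-0.873,-0.07,0.325],"spin":0},{"linear":[-0.873,-0.07,0.325],"spin":0},{"linear":[0,0,0],"spin":0},{"linear":[0,0,0.8],"spin":0},{"linear":[0,0,0.8],"spin":0},{"linear":[0,0,0.7],"spin":0},{"linear":[0,0,0.27],"spin":0},{"linear":[0,0,0],"spin":0},{"linear":[0,0,0],"spin":0}]' 1;  python3 -m creep '[{"linear":[0,0,0],"spin":0},{"linear":[0,0,0],"spin":0},{"linear":[0,0,0],"spin":0},{"linear":[0,0,0],"spin":0},{"linear":[0,0,0],"spin":0},{"linear":[0,0,0],"spin":0},{"linear":[0,0,0],"spin":0},{"linear":[0,0,0],"spin":0},{"linear":[0,0,0],"spin":0},{"linear":[0,0,0],"spin":0}]' 0.4
```

```text
time_s: 28.3
ee_pos: [666.9, 134.9, 173.7]
tool_rot: [-0.001, 3.141, 0.0]
wrist_force: [-0.1, 0.5, 0.5]
opening: 85.3
finger_force: 0.0
time_s: 29.3
ee_pos: [667.3, 134.6, 174.4]
tool_rot: [-0.0, 3.139, 0.001]
wrist_force: [-1.6, 0.2, 5.4]
opening: 46.0
finger_force: 60.8
```

```bash
python3 -m creep '[{"linear":[0,0,-0.2],"spin":0},{"linear":[0,0,-0.8],"spin":0},{"linear":[0,0,-0.8],"spin":0},{"linear":[0,0,-0.8],"spin":0},{"linear":[0.838,-0.972,0],"spin":0},{"linear":[0.838,-0.972,0],"spin":0},{"linear":[0.838,-0.972,0],"spin":0},{"linear":[0.838,-0.972,0],"spin":0},{"linear":[0.838,-0.972,0],"spin":0},{"linear":[0.838,-0.972,0],"spin":0},{"linear":[0.838,-0.972,0],"spin":0},{"linear":[0.838,-0.972,0],"spin":0},{"linear":[0,-0.972,0],"spin":0},{"linear":[0,-0.972,0],"spin":0},{"linear":[0,-0.972,0],"spin":0},{"linear":[0,-0.972,0],"spin":0},{"linear":[0,-0.972,0],"spin":0},{"linear":[0,-0.972,0],"spin":0},{"linear":[0,-0.972,0],"spin":0},{"linear":[0,-0.972,0],"spin":0}]'; python3 -m creep '[{"linear":[0,0,0],"spin":0},{"linear":[0,0,0],"spin":0},{"linear":[0,0,0.8],"spin":0},{"linear":[0,0,0.7],"spin":0},{"linear":[0,0,0.5],"spin":0},{"linear":[0,0,0.2],"spin":0},{"linear":[0,0,0],"spin":0},{"linear":[0,0,0],"spin":0}]'
```

```text
time_s: 31.3
ee_pos: [465.5, -333.4, 251.2]
tool_rot: [-0.0, 3.141, -0.0]
wrist_force: [1.2, 0.8, -0.6]
opening: 46.4
finger_force: 61.6
time_s: 32.1
ee_pos: [466.0, -331.8, 185.4]
tool_rot: [-0.001, 3.141, -0.001]
wrist_force: [0.0, -0.5, -0.8]
opening: 46.2
finger_force: 61.6
```

```bash
python3 -m creep '[{"linear":[0,0,0.1],"spin":0},{"linear":[0,0,0.1],"spin":0},{"linear":[0,0,0.02],"spin":0},{"linear":[0,0,0],"spin":0},{"linear":[0,0,0],"spin":0}]'; python3 -m creep '[{"linear":[0,0,0.03],"spin":0},{"linear":[0,0,0],"spin":0},{"linear":[0,0,0],"spin":0}]'
```

```text
time_s: 32.6
ee_pos: [465.8, -332.2, 178.4]
tool_rot: [-0.0, 3.141, -0.0]
wrist_force: [0.3, -0.2, 2.2]
opening: 46.4
finger_force: 62.0
time_s: 32.9
ee_pos: [465.7, -332.2, 178.3]
tool_rot: [-0.0, 3.141, -0.0]
wrist_force: [-3.0, 2.5, 11.2]
opening: 46.1
finger_force: 62.8
```

```bash
python3 -m creep '[{"linear":[0,0,0],"spin":0},{"linear":[0,0,0],"spin":0},{"linear":[0,0,0],"spin":0},{"linear":[0,0,0],"spin":0},{"linear":[0,0,0],"spin":0},{"linear":[0,0,-0.4],"spin":0},{"linear":[0,0,-1],"spin":0},{"linear":[0,0,-1],"spin":0},{"linear":[0,0,-1],"spin":0},{"linear":[0,0,-1],"spin":0},{"linear":[0,0,-1],"spin":0},{"linear":[0.5,0.5,0],"spin":0},{"linear":[0,1,0],"spin":0},{"linear":[0,1,0],"spin":0},{"linear":[0,1,0],"spin":0},{"linear":[0,1,0],"spin":0},{"linear":[0,0,0],"spin":0},{"linear":[0,0,0],"spin":0}]' 1
python3 - <<'E'
from h import *
for n in("side","top"):
    im=cams.grab_frame(n); cv2.imwrite(f"pics/{n}3.png",im[:,:,::-1])
    print(n,locate("packer_50",n,(466,-332),4),locate("oil_bottle",n,(658,-132),tol=130))
E
```

```text
time_s: 34.7
ee_pos: [450.8, -196.8, 340.1]
tool_rot: [-0.003, 3.141, -0.001]
wrist_force: [0.4, -0.6, -0.1]
opening: 85.7
finger_force: 0.0
side ([467.4, -333.9], np.float64(0.8), 207, 258) ([658.2, -131.3], np.float64(0.96), 839, 867)
top None ([657.7, -131.2], np.float64(0.92), 812, 885)
```

View pics/top3.png

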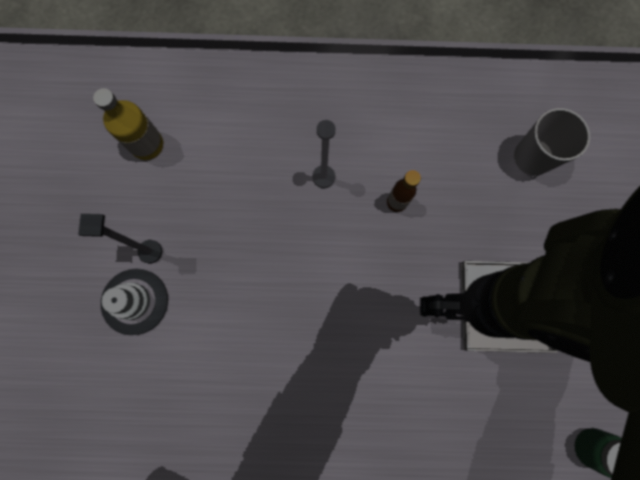

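The picture shows the stack on the stand around (130,300) and the bottle standing at (400,195). The side view finds the spare in the tray. Now the bottle.

```bash
python3 -m creep '[{"linear":[-0.863,0.2725,0],"spin":0},{"linear":[-0.863,0.2725,0],"spin":0},{"linear":[-0.863,0.2725,0],"spin":0},{"linear":[-0.863,0.2725,0],"spin":0},{"linear":[-0.863,0.2725,0],"spin":0},{"linear":[-0.863,0.2725,0],"spin":0},{"linear":[-0.863,0.2725,0],"spin":0},{"linear":[-0.863,0.2725,0],"spin":0},{"linear":[0,0,0],"spin":0},{"linear":[0,0,0],"spin":0},{"linear":[0,0,0],"spin":0}]' 1
```

```text
time_s: 36.1
ee_pos: [657.0, -132.2, 338.8]
tool_rot: [-0.001, -3.14, 0.0]
wrist_force: [0.6, 0.9, -0.9]
opening: 85.1
finger_force: 0.0
```

```bash
python3 -m creep '[{"linear":[-0.03,0.03,0.4],"spin":0},{"linear":[0,0,0.4],"spin":0},{"linear":[0,0,0.4],"spin":0},{"linear":[0,0,0.27],"spin":0},{"linear":[0,0,0],"spin":0},{"linear":[0,0,0],"spin":0}]' 1; python3 -m creep '[{"linear":[0,0,0],"spin":0},{"linear":[0,0,0],"spin":0},{"linear":[0,0,0],"spin":0},{"linear":[0,0,0],"spin":0},{"linear":[0,0,0],"spin":0},{"linear":[0,0,0],"spin":0},{"linear":[0,0,0],"spin":0},{"linear":[0,0,0],"spin":0}]' 0.42; python3 -c "
from h import *
cv2.imwrite('pics/c.png',cv2.resize(cams.grab_frame('side')[100:260,220:420,::-1],(800,600)))"
```

```text
time_s: 36.7
ee_pos: [658.5, -130.7, 294.8]
tool_rot: [0.0, -3.141, -0.0]
wrist_force: [0.4, 0.2, 0.5]
opening: 85.6
finger_force: 0.0
time_s: 37.5
ee_pos: [658.6, -130.8, 295.1]
tool_rot: [0.0, -3.142, -0.0]
wrist_force: [-0.3, -1.2, -0.6]
opening: 35.6
finger_force: 0.0
```

View pics/c.png

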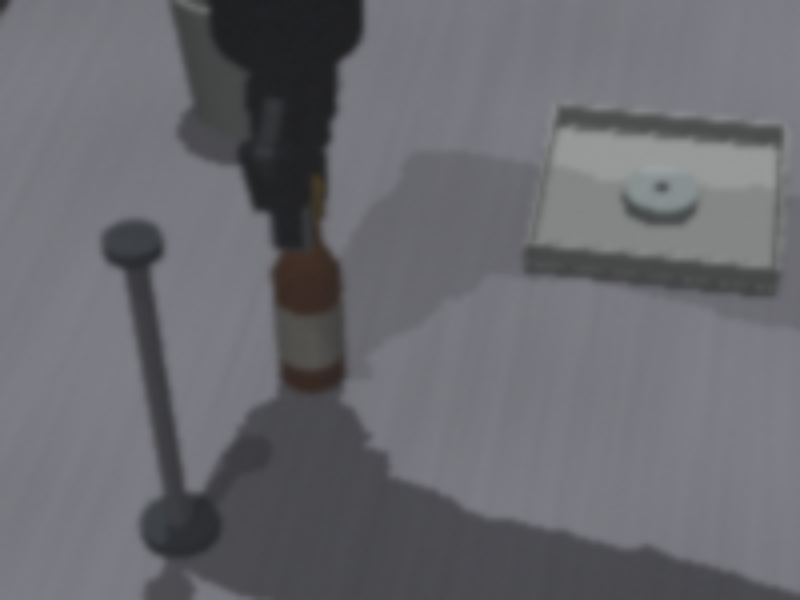

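The spare lies flat in the tray, crop (660,195). The fingers are around the cap, but they look slightly offset, so I'll check against the projection.

Run:
```python
from h import *
for p in [(658,-131,150),(658,-131,0),(658.5,-113,125),(647.5,-108,125),(669.5,-108,125)]:
    u=proj("side",np.array([p],float))[0]; print(p,((u-[220,100])*[4,3.75]).round())
```

```text
(658, -131, 150) [298. 184.]
(658, -131, 0) [310. 371.]
(658.5, -113, 125) [292. 238.]
(647.5, -108, 125) [310. 246.]
(669.5, -108, 125) [270. 242.]
```

```bash
python3 -m creep '[{"linear":[0,0,0],"spin":0},{"linear":[0,0,0],"spin":0},{"linear":[0,0,0],"spin":0},{"linear":[0,0,0],"spin":0},{"linear":[0,0,0],"spin":0},{"linear":[0,0,0],"spin":0}]' 0.15; python3 -m creep '[{"linear":[0,0,-0.2],"spin":0},{"linear":[0,0,-0.5],"spin":0},{"linear":[0,0,-0.8],"spin":0},{"linear":[0,0,-0.8],"spin":0},{"linear":[0,0,-0.8],"spin":0},{"linear":[0,0,-0.4],"spin":0},{"linear":[0,0,0],"spin":0},{"linear":[0,0,0],"spin":0}]'
```

```text
time_s: 38.15
ee_pos: [658.7, -130.9, 295.3]
tool_rot: [-0.0, 3.141, -0.001]
wrist_force: [-0.2, -1.0, 2.1]
opening: 24.0
finger_force: 58.8
time_s: 38.95
ee_pos: [658.5, -130.7, 399.6]
tool_rot: [0.0, -3.141, -0.0]
wrist_force: [-0.4, 0.4, -2.0]
opening: 24.5
finger_force: 59.0
```

```bash
python3 -m creep '[{"linear":[0.3,0.1,0],"spin":0},{"linear":[0.6,0.3,0],"spin":0},{"linear":[0.75,0.3,0],"spin":0},{"linear":[0.75,0.3,0],"spin":0},{"linear":[0.75,0.3,0],"spin":0},{"linear":[0.75,0.3,0],"spin":0},{"linear":[0.75,0.3,0],"spin":0},{"linear":[0.75,0.3,0],"spin":0},{"linear":[0.75,0.4,0],"spin":0},{"linear":[0.55,0.4,0],"spin":0},{"linear":[0,0.8,0],"spin":0},{"linear":[0,0.8,0],"spin":0},{"linear":[0,0.8,0],"spin":0},{"linear":[0,0.8,0],"spin":0},{"linear":[0,0.8,0],"spin":0},{"linear":[0,0.8,0],"spin":0},{"linear":[0,0.8,0],"spin":0},{"linear":[0,0.6,0],"spin":0},{"linear":[0,0.3,0],"spin":0},{"linear":[0,0,0],"spin":0}]'; python3 -m creep '[{"linear":[0,0,0],"spin":0},{"linear":[0,0,0],"spin":0}]';python3 - <<'E'
from h import *
for n in("side",):
    im=cams.grab_frame(n); cv2.imwrite(f"pics/{n}4.png",im[:,:,::-1]); print(locate("oil_bottle",n,(458,200),104,tol=150))
E
```

```text
time_s: 40.95
ee_pos: [456.8, 154.7, 399.2]
tool_rot: [0.003, -3.14, 0.001]
wrist_force: [-0.4, -0.5, -2.2]
opening: 24.4
finger_force: 59.1
time_s: 41.15
ee_pos: [457.4, 153.4, 399.9]
tool_rot: [-0.001, -3.141, 0.001]
wrist_force: [-0.3, -0.9, -1.6]
opening: 24.2
finger_force: 59.1
([458.0, 172.9], np.float64(0.61), 1053, 1512)
```

View pics/side4.png

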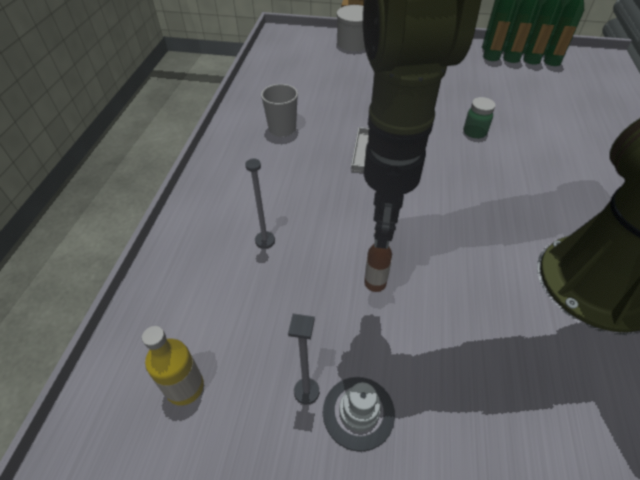

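The bottle hangs upright at about (377,265), clear of the square-headed gauge at (302,326). I'll move it over the stack.

```bash
python3 -m creep '[{"linear":[0,0.3,0],"spin":0},{"linear":[0,0.7,0],"spin":0},{"linear":[0,0.8,0],"spin":0},{"linear":[0,0.8,0],"spin":0},{"linear":[0,0.8,0],"spin":0},{"linear":[0,0.8,0],"spin":0},{"linear":[0,0.8,0],"spin":0},{"linear":[0,0.8,0],"spin":0},{"linear":[0,0.43,0],"spin":0},{"linear":[0,0.2,0],"spin":0},{"linear":[0,0,0],"spin":0},{"linear":[0,0,0.2],"spin":0},{"linear":[0,0,0.2],"spin":0},{"linear":[0,0,0],"spin":0},{"linear":[0,0,0],"spin":0},{"linear":[0,0,0],"spin":0}]'
python3 - <<'E'
from h import *
im=cams.grab_frame("side"); cv2.imwrite("pics/side5.png",cv2.resize(im[280:440,280:480,::-1],(800,600)))
for p in [(457.3,346,92),(457.3,346,177)]:
    print(((proj("side",np.array([p],float))[0]-[280,280])*[4,3.75]).round())
E
```

```text
time_s: 42.85
ee_pos: [457.6, 346.8, 388.3]
tool_rot: [0.0, 3.141, 0.0]
wrist_force: [-1.2, 0.4, -1.9]
opening: 24.5
finger_force: 59.3
[330. 421.]
[347. 332.]
```

View pics/side5.png

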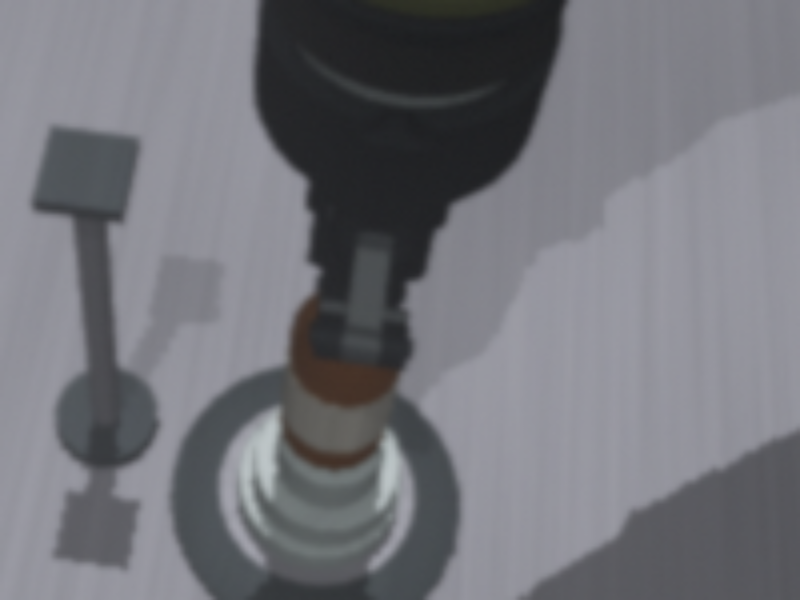

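The bottle is upright over the stack, bottom edge centred near crop (333,450) and in line with the packers below. I'll lower it the last 9 mm.

```bash
python3 -m creep '[{"linear":[0,-0.01,0.1],"spin":0},{"linear":[0,0,0.1],"spin":0},{"linear":[0,0,0.07],"spin":0},{"linear":[0,0,0],"spin":0},{"linear":[0,0,0],"spin":0}]'; python3 -m creep '[{"linear":[0,0,0.03],"spin":0},{"linear":[0,0,0],"spin":0},{"linear":[0,0,0],"spin":0}]'
```

```text
time_s: 43.4
ee_pos: [457.5, 346.8, 379.9]
tool_rot: [0.001, -3.141, 0.0]
wrist_force: [-0.8, -0.6, -1.4]
opening: 24.3
finger_force: 59.3
time_s: 43.7
ee_pos: [457.5, 346.8, 379.3]
tool_rot: [-0.0, 3.141, 0.0]
wrist_force: [0.8, -0.6, -1.1]
opening: 24.4
finger_force: 59.4
```

```bash
python3 -m creep '[{"linear":[0,0,0.02],"spin":0},{"linear":[0,0,0],"spin":0},{"linear":[0,0,0],"spin":0}]'; python3 -m creep '[{"linear":[0,0,0.02],"spin":0},{"linear":[0,0,0],"spin":0},{"linear":[0,0,0],"spin":0}]'
```

```text
time_s: 44.0
ee_pos: [457.7, 346.9, 379.1]
tool_rot: [-0.0, 3.141, 0.001]
wrist_force: [0.6, -0.4, 5.1]
opening: 24.2
finger_force: 59.8
time_s: 44.3
ee_pos: [457.8, 346.9, 379.1]
tool_rot: [-0.0, 3.14, 0.002]
wrist_force: [-1.0, -1.1, 7.6]
opening: 24.2
finger_force: 60.3
```

```bash
python3 -m creep '[{"linear":[0,0,0],"spin":0},{"linear":[0,0,0],"spin":0},{"linear":[0,0,0],"spin":0},{"linear":[0,0,0],"spin":0},{"linear":[0,0,0],"spin":0},{"linear":[0,0,-0.2],"spin":0},{"linear":[0,0,-0.6],"spin":0},{"linear":[0,0,-0.8],"spin":0},{"linear":[0,0,-0.8],"spin":0},{"linear":[0,-0.5,0],"spin":0},{"linear":[0,-1,0],"spin":0},{"linear":[0,-1,0],"spin":0},{"linear":[0,-1,0],"spin":0},{"linear":[0,-1,0],"spin":0},{"linear":[0,-1,0],"spin":0},{"linear":[0,-1,0],"spin":0},{"linear":[0,0,0],"spin":0},{"linear":[0,0,0],"spin":0}]' 0.7
python3 - <<'E'
from h import *
im=cams.grab_frame("side"); cv2.imwrite("pics/side6.png",im[:,:,::-1]); print(locate("oil_bottle","side",(458,346),84,tol=150),locate("packer_50","side",(466,-332),4))
E
```

```text
time_s: 46.1
ee_pos: [457.4, 151.1, 449.8]
tool_rot: [-0.002, -3.142, -0.001]
wrist_force: [0.4, -0.0, -0.0]
opening: 59.8
finger_force: 0.0
([457.7, 346.0], np.float64(0.97), 1566, 1604) None
```

View pics/side6.png

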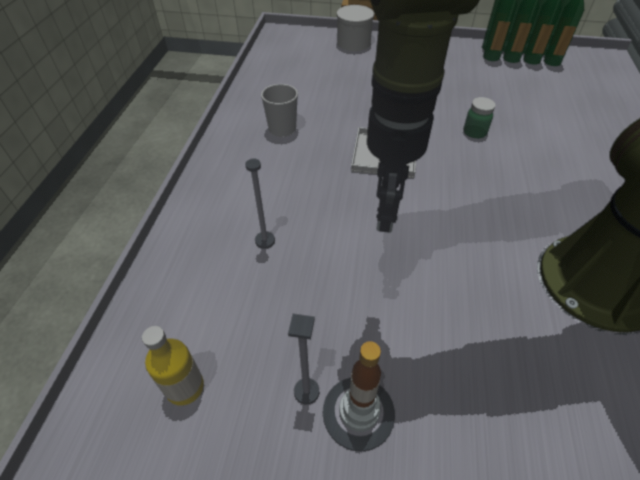

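The bottle stands upright on the stack, cap at (370,352), and fits the model at (457.7, 346.0) with IoU 0.97. The spare was already seen flat in the tray, so I'm handing in.

```bash
python3 -c "
from workcell import job
print(job.finish_job())"
```

```text
the job is handed in; nothing more can be done
None
```

I handed the job in at about 46 s; no verdict came back. The tall gauge is the one beside the stand, so packers 66, 58 and 42 are stacked there with the bottle upright on top, all measured within about 2 mm of the axis, and packer 50 was last seen flat near the middle of the spares tray (the arm hid it in the final picture).

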